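# Slide the riser shelf home

## Robot

A 7-joint arm with a two-finger parallel gripper is mounted at the origin on the work surface. World frame = base frame: x ahead of the robot, y to its left, z up, the work surface at z = 0. Lengths are in m, angles in degrees, forces in N, time in s.
With the tool pointing down it reaches from about 0.35 to 0.9 m from the base axis. Payload 8.1 kg.
Tool frame: the origin (TCP) lies midway between the tips of the shut fingers; the grasp point (between the pads) lies 19 mm behind it; z points along the fingers, y is the line along which they close (so a half turn about z gives the same grasp; the last joint's range is limited). The gripper opens to 92 mm and grips with 3 to 60 N. Pads are 19 mm wide; open, the fingers measure 130 mm over their backs; the gripper's body (75 mm by 190 mm) begins 47 mm behind the grasp point.
Start: joints at [62.189, 24.895, 1.432, 90.138, -0.665, 64.973, -4.303], TCP at [0.233, -0.58, 0.227] pointing down, gripper open.
Joint ranges: [-149.89, 149.89], [-25.12, 119.58], [-72.63, 75.52], [4.76, 147.25], [-75.54, 255.54], [6.69, 114.76], [-157.13, 157.13]. Speed limits (degrees/s): [127.2, 127.2, 172.46, 172.46, 180, 180, 180].

## Interface

Orientations are given as a 3x3 rotation matrix whose columns are the frame's x, y, z axes.
In Python, from station import r, viewer, job_done gives the robot as it stands. The module is installed in compiled form; this text tells all that it offers.
- The arm moves only by the tool move_arm, never from a script. Its argument "deltas" is a list of rows, each an object with "dp": the shift along the tool's x, y, z in units of 400 mm (1.0 is 400 mm), a list of three; "delta_rot": the turn, a rotation vector about the tool's x, y, z in units of pi rad (1.0 is pi rad), a list of three. In form: [{"dp": [x, y, z], "delta_rot": [rx, ry, rz]}, ...]. A call has 1 to 8 rows; each row shifts and turns the commanded pose from where the row before left it, along the tool's axes as they then stand; what a row does not reach is not made up. A row lasts 1/10 s, in which the tool goes at most 50 mm and 8.59 degrees, less where a joint would pass 70% of its speed; a pose out of reach is approached as far as the arm can. A call with a number of a shift or a turn outside -1 to 1 is refused whole. A call with a gripper value outside its range is refused whole. "gripper" is the opening in per cent of the stroke, from 0 (shut) to 100 (fully open), set as the call begins (left out, the last holds). The fingers move at their own pace and stop on an object; "squeeze" is the grip in N (left out, the last holds). Time passes only in rows, so rows that do not move let the fingers close. It gives the time, the measured TCP pose, the force, the opening and the grip force at its end, in the units of the state.
- r.observe(): the state, without advancing time (a new reading comes with each control period).
- viewer.camera(name): name is "scene" or "top"; returns a dict with "frame" (420x560x3 uint8, blue, green, red), "depth" (420x560 float32, m along the optical axis (not along the pixel's ray), 0 where there is no reading), "camera_matrix" (3x3 intrinsics, pixels), "view" (4x4, takes a point from world to camera coordinates). Camera axes: x right, y down, z forward; pixel columns grow to the right and rows downward; lengths in m; the calibration is good to about 2 mm. A picture is of the moment at which its call begins.
- job_done(): hands the job in; it is judged then, once.
Trained networks look in a picture, given as the dict that the camera call returned (one of the last four; its "shot" number tells which), for a name from the list of things; names that differ only in an ending like _2 or _b are one class to them, and where a whole thing is asked for, a point or a joint stands for the part that bears it (a point fixed in the world has none). Each returns a list of dicts, best first, with "conf" (0 to 1); they miss things now and then, are a little off and sometimes report something else, mostly with a low value. They report only what shows in the picture. A call takes as long as a camera call. They do not tell look-alikes from the thing itself.
- viewer.search_frame(picture, name): "box" ([left, top, width, height] in pixels, round what is visible of it).
- viewer.trace(picture, name): "mask" (420x560 bool, what is visible of it) and "box" ([left, top, width, height] in pixels, round what is visible of it).
The state is a dict: "time": time; "joint_positions": joint angles; "joint_vel": joint speeds; "joint_torque": joint torques, N m; "eef_pos": TCP position; "tcp_rot": TCP orientation; "wrist_force": force on the tool from outside, world axes, zero at the start; "wrist_torque": the same for the moment, N m; "grip_width": opening from 0.0 (shut) to 1.0 (fully open); "grip_force": force on a finger pad.
Only numpy, scipy, OpenCV 4.12 (cv2) and the standard library are available. Lean on these libraries where they do the work, as an engineer would, in place of code of your own. Each camera call takes 0.05 s, during which the arm holds its last target. There are 200 camera calls.

## Task

The plywood shelf board of the low bench rack has been left out of place: push gently with your fingertips on its bare end, the one away from the tin and the carton, so that it slides along the rails until you feel it drop into the notches and lie flat, then stop and draw clear. The tin and the carton on it ride along: do not touch them or topple them, and do not lift the board. Leave the other things on the bench alone.

Things in the scene. Friction and masses are not known exactly. Their poses are not given: they have to be found in the camera images.
- rack: low blue steel rack fixed to the bench, 232 mm wide (x), 500 mm long (y), turned up to 0.35 rad. Origin: centre of its underside, z up. Two rails along y, 80 to 112 mm either side of the centre line, tops 50 mm up; between them it is open but for an 8 mm high cross bar on the bench at each end. Thin guide flanges outside the rails reach 68 mm up
- board: loose plywood shelf board, 0.35 to 0.65 kg, lying across the rails (2 mm play to each flange): 220 (x) by 260 (y) by 15 mm, with two cross battens under it, 14 mm long (y), 10 mm high, at y = -90 and +90 mm. Origin: centre, level with the battens' undersides (plywood 10 to 25 mm above it). At the start it rides on its battens, origin 50 mm above the bench
- home (a point): where the board's origin lies when home: rack centre line, rack y = +50 mm, 40 mm above the bench; axes as the rack's. The board starts 60 to 130 mm short on the -y side and sinks 10 mm as it drops in
- push_end (a point): centre of the board's end face to push on (its -y end; push towards +y), 17.5 mm above the board's origin; the face is 15 mm high and 220 mm wide
- notches (a point): middle of the four notches, at rail-top height (50 mm): two in each rail, 90 mm either side of this point along y, each 22 mm long (y) and 14 mm deep, leaving the battens 4 mm play each way. No stop stands behind them: a board pushed too fast or too far rides over; a few newtons move it, and it never needs more than 20 N
- tin: steel tin, 56 mm across, 55 mm tall, standing on the board's half away from the pushed end; origin at the centre of its underside
- carton: small carton, 50 by 70 by 35 mm, lying on the same half of the board; origin at the centre of its underside
- socket: steel socket ring, 28 mm across, 30 mm tall, standing on the bench between the rails, beyond the board; to be left alone
- spray: bottle, 60 mm across, 170 mm tall; to be left alone
- screwdriver: screwdriver lying on the bench; to be left alone
- wrench: spanner lying on the bench; to be left alone
- mug: mug, 80 mm across, 90 mm tall; to be left alone
- bearing: steel bearing ring, 72 mm across, 22 mm tall; to be left alone
- jar: glass jar, 64 mm across, 85 mm tall; to be left alone
Things that resemble listed ones, but are neither listed nor needed, are in the scene too. What is shaped like the tin but orange is not meant.

How it is judged:
By the outcome, as a careful person would: the job done as asked, in the order asked, and still so for the second after the job is handed in, with the robot touching nothing.
It also fails if it takes over 38 s, if anything falls off the work surface, if the arm or the gripper's body presses on something with over 40 N, if the wrist force passes 120 N, or if a joint passes its speed limit or range.

## Working session

There is one attempt and no reset: what is moved stays moved. The work goes in short steps, Python scripts to look and compute and a tool call to move; the robot and the scene stay as the last step left them, time stands still between calls to the robot, and variables do not carry over. Pictures are saved under pics/ and viewed, at most 10 in all, crops included, and the job is handed in when it is done.

Besides the shell and the picture viewer there is one more tool, called after "Request:" as name(argument=value, ...), one argument or row to a line, values as JSON. move_arm: Moves the arm, as the interface text tells. Its arguments: {"type":"object","properties":{"deltas":{"type":"array","items":{"type":"object","properties":{"dp":{"type":"array","items":{"type":"number","minimum":-1,"maximum":1}},"delta_rot":{"type":"array","items":{"type":"number","minimum":-1,"maximum":1}}}}},"gripper":{"type":"number"},"squeeze":{"type":"number"}},"required":["deltas"]}

```bash
mkdir -p pics
cat > h.py <<'E'
import numpy as np, cv2
from station import r, viewer, job_done
def pts(c):
    d=c["depth"];K=c["camera_matrix"];v,u=np.mgrid[:420,:560]
    P=np.stack([(u-K[0,2])*d/K[0,0],(v-K[1,2])*d/K[1,1],d,np.ones_like(d)],-1)
    W=P@np.linalg.inv(c["view"]).T
    W[d==0]=np.nan
    return W[...,:3]
E
python3 - <<'E'
from h import *
s=r.observe();print(s["eef_pos"],s["tcp_rot"],s["time"],s["wrist_force"])
for n in("top","scene"):
    c=viewer.camera(n);cv2.imwrite(f"pics/{n}0.png",c["frame"]);W=pts(c)
    np.save(n+"W.npy",W)
    for o in("rack","board","tin","carton","spray","mug","jar","socket"):
        for t in viewer.trace(c,o)[:2]:
            p=W[t["mask"]];print(n,o,round(t["conf"],2),t["box"],np.nanmedian(p,0).round(3),np.nanmax(p[:,2]).round(3))
E
```

```text
[ 0.233182   -0.57935199  0.2259763 ] [[ 9.27662733e-01  3.73418465e-01 -7.09204507e-04]
 [ 3.73419106e-01 -9.27661774e-01  1.34323649e-03]
 [-1.56312604e-04 -1.51090094e-03 -9.99998846e-01]] 0.0 [-0.18493206  0.22828475 -0.43532353]
top rack 0.74 [198.2, 177.1, 165.5, 99.5] [0.55  0.089 0.046] 0.081
top rack 0.67 [244.0, 183.9, 95.5, 78.1] [ 0.537 -0.091  0.074] 0.117
top board 0.82 [243.0, 182.5, 95.5, 81.9] [ 0.538 -0.089  0.074] 0.111
top board 0.52 [197.1, 174.7, 171.3, 102.1] [0.55  0.08  0.046] 0.081
top tin 0.84 [344.5, 146.9, 18.4, 18.2] [ 0.771 -0.292  0.051] 0.064
top tin 0.79 [263.1, 141.1, 18.2, 15.9] [ 0.795 -0.027  0.051] 0.066
top carton 0.93 [275.6, 233.3, 21.7, 19.0] [ 0.472 -0.058  0.109] 0.119
top carton 0.45 [304.1, 138.7, 18.0, 25.4] [ 0.769 -0.147  0.109] 0.175
top spray 0.89 [299.3, 137.1, 23.7, 27.4] [ 0.771 -0.149  0.107] 0.175
top spray 0.65 [83.4, 204.7, 34.9, 30.7] [0.571 0.54  0.036] 0.096
top mug 0.64 [83.4, 203.8, 36.6, 28.6] [0.572 0.542 0.04 ] 0.096
top jar 0.62 [414.9, 204.4, 29.1, 23.1] [ 0.558 -0.524  0.079] 0.092
scene rack 0.92 [183.8, 161.6, 12
[... 198 characters left out ...]
3 [258.8, 190.0, 17.8, 22.5] [ 0.615 -0.069  0.117] 0.136
scene carton 0.94 [221.7, 180.0, 24.1, 22.1] [ 0.487 -0.076  0.106] 0.115
scene spray 0.91 [292.1, 214.4, 20.8, 52.1] [ 0.795 -0.174  0.086] 0.175
scene spray 0.5 [147.0, 286.1, 25.8, 37.2] [ 0.581 -0.55   0.06 ] 0.09
scene mug 0.88 [324.0, 125.2, 20.7, 29.1] [0.576 0.508 0.06 ] 0.094
scene mug 0.18 [197.5, 183.3, 96.5, 53.4] [ 0.555 -0.128  0.075] 0.083
scene jar 0.93 [149.3, 285.9, 24.4, 37.0] [ 0.581 -0.551  0.061] 0.09
scene jar 0.74 [323.4, 127.1, 19.5, 27.1] [0.576 0.507 0.06 ] 0.093
scene socket 0.42 [220.9, 179.0, 22.6, 22.5] [ 0.486 -0.074  0.106] 0.118
scene socket 0.26 [258.1, 189.5, 20.7, 23.6] [ 0.615 -0.069  0.117] 0.136
```

Run:
```python
import cv2,numpy as np
a=cv2.imread("pics/top0.png")[110:310,150:450];b=cv2.imread("pics/scene0.png")[110:310,120:420]
cv2.imwrite("pics/a.png",cv2.resize(np.hstack([a[:, :] ]),None,fx=2.6,fy=2.6));cv2.imwrite("pics/b.png",cv2.resize(b,None,fx=2.6,fy=2.6))
W=np.load("topW.npy")
# plywood surface: z~0.075
z=W[...,2];x=W[...,0];y=W[...,1]
m=((z>.068)&(z<.083)&(x>.38)&(x<.72)&(y>-.4)&(y<.25)).astype(np.uint8)
m=cv2.morphologyEx(m,cv2.MORPH_OPEN,np.ones((3,3)))
n,l,s,_=cv2.connectedComponentsWithStats(m);k=1+s[1:,4].argmax();print(s[k])
p=W[l==k];print(np.nanmedian(p,0));rc=cv2.minAreaRect(p[:,:2].astype(np.float32));print(rc,cv2.boxPoints(rc))
# rails/flanges
m=((z>.04)&(z<.072)&(x>.38)&(x<.75)&(y>-.4)&(y<.45)).astype(np.uint8)
n,l,s,_=cv2.connectedComponentsWithStats(m)
for k in range(1,n):
  if s[k,4]>60:
    p=W[l==k][:,:2].astype(np.float32);rc=cv2.minAreaRect(p);print(s[k],rc,cv2.boxPoints(rc).round(3).tolist())
```

```text
[ 244  183   93   82 4286]
[ 0.53635516 -0.08599743  0.07410522]
((0.5392487049102783, -0.07587985694408417), (0.22087155282497406, 0.25994622707366943), 10.72819709777832) [[ 0.40654868  0.03126386]
 [ 0.45493776 -0.22413886]
 [ 0.67194873 -0.18302357]
 [ 0.62355965  0.07237914]]
[ 197  176  153   42 1113] ((0.6236063838005066, -0.027167439460754395), (0.05243171378970146, 0.5007990002632141), 10.489848136901855) [[0.5519999861717224, 0.21400000154972076], [0.6430000066757202, -0.27799999713897705], [0.6949999928474426, -0.26899999380111694], [0.6039999723434448, 0.2240000069141388]]
[291 199  30  18 127] ((0.5908499956130981, -0.12614800035953522), (0.05609762296080589, 0.08972803503274918), 6.013298034667969) [[0.5580000281333923, -0.08399999886751175], [0.5680000185966492, -0.17399999499320984], [0.6230000257492065, -0.1679999977350235], [0.6140000224113464, -0.07900000363588333]]
[374 198  16  16 203] ((0.5940518975257874, -0.37588822841644287), (0.04959346354007721, 0.04650786146521568), 1.389954924583435) [[0.5690000057220459, -0.3529999852180481], [0.5699999928474426, -0.4000000059604645], [0.6190000176429749, -0.39899998903274536], [0.6179999709129333, -0.35199999809265137]]
[250 210  21  22  65] ((0.541391134262085, 0.014541897922754288), (0.035940587520599365, 0.07962977886199951), 46.14459228515625) [[0.5, 0.028999999165534973], [0.5580000281333923, -0.026000000536441803], [0.5830000042915344, -0.0], [0.5249999761581421, 0.054999999701976776]]
[ 208  235  157   41 1034] ((0.4377778470516205, -0.06199914216995239), (0.03755762800574303, 0.5000702738761902), 10.529169082641602) [[0.37400001287460327, 0.18000000715255737], [0.4650000035762787, -0.3109999895095825], [0.5019999742507935, -0.30399999022483826], [0.41100001335144043, 0.18700000643730164]]
```

View pics/a.png

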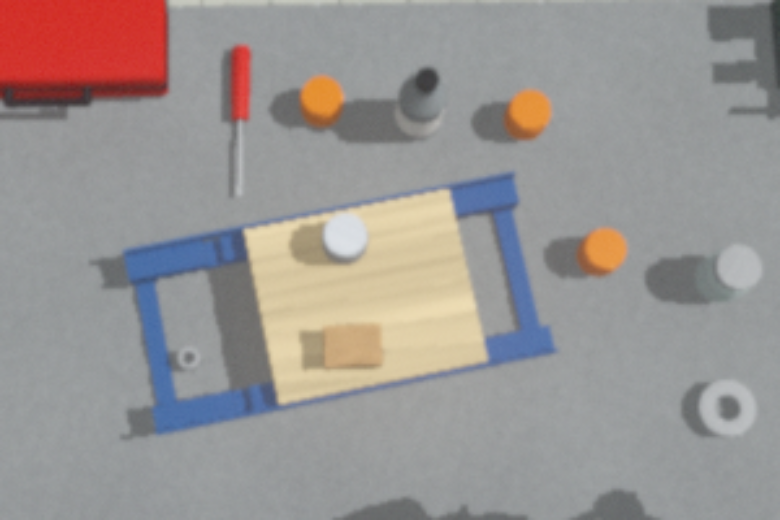

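View pics/b.png

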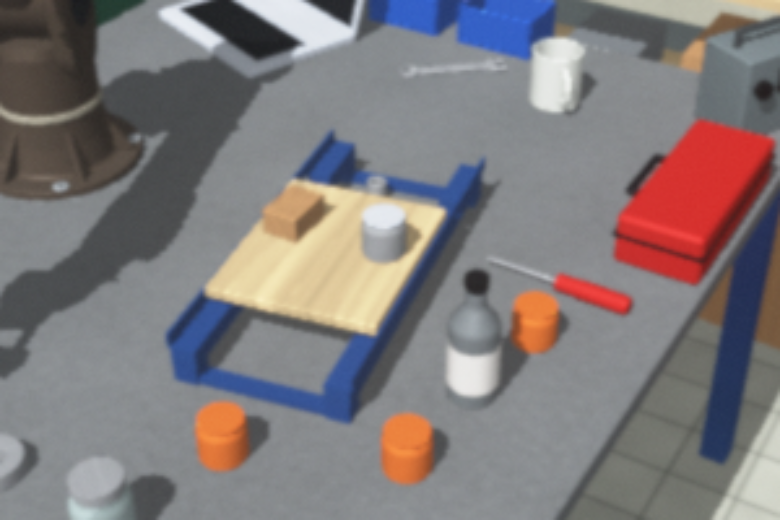

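The top view shows the bare end on the right, running from about (452,190) to (487,362). The tin is at (345,237) and the carton at (353,345), both on the left half. The rack is turned about +10.5°, and the board is about 82 mm short of home. I'll stage behind the end at about (0.570, -0.243) with tool x along the push direction.

Request:
move_arm(
  deltas=[
    {"dp": [0.0914,-0.0389,0],"delta_rot": [0,0,0]},
    {"dp": [0.0914,-0.0389,0],"delta_rot": [0,0,0]},
    {"dp": [0.0914,-0.0389,0],"delta_rot": [0,0,0]},
    {"dp": [0.0914,-0.0389,0],"delta_rot": [0,0,0]},
    {"dp": [0.0914,-0.0389,0],"delta_rot": [0,0,0]},
    {"dp": [0.0914,-0.0389,0],"delta_rot": [0,0,0]},
    {"dp": [0.0914,-0.0389,0],"delta_rot": [0,0,0]},
    {"dp": [0.0914,-0.0389,0],"delta_rot": [0,0,0]},
  ],
  gripper=50,
)

```text
time: 1.7
eef_pos: [0.4593, -0.3539, 0.2269]
tcp_rot: [[0.928, 0.373, 0.0], [0.373, -0.928, -0.0], [0.0, 0.0, -1.0]]
wrist_force: [-0.3, 0.1, -0.0]
grip_width: 0.502
grip_force: 0.0
```

Request:
move_arm(
  deltas=[
    {"dp": [0.0914,-0.0389,0],"delta_rot": [0,0,0]},
    {"dp": [0.0914,-0.0389,0],"delta_rot": [0,0,0]},
    {"dp": [0.0914,-0.0389,0],"delta_rot": [0,0,0]},
    {"dp": [0.0914,-0.0389,0],"delta_rot": [0,0,0]},
    {"dp": [0,0,0],"delta_rot": [0,0,-0.0437]},
    {"dp": [0,0,0],"delta_rot": [0,0,-0.0437]},
    {"dp": [0,0,0],"delta_rot": [0,0,-0.0437]},
    {"dp": [0,0,0],"delta_rot": [0,0,-0.0437]},
  ],
)

```text
time: 2.5
eef_pos: [0.5707, -0.2426, 0.2267]
tcp_rot: [[0.592, 0.806, -0.0], [0.806, -0.592, -0.0], [-0.0, -0.0, -1.0]]
wrist_force: [0.2, -0.7, 0.1]
grip_width: 0.5
grip_force: 0.0
```

Request:
move_arm(
  deltas=[
    {"dp": [0,0,0],"delta_rot": [0,0,-0.0437]},
    {"dp": [0,0,0],"delta_rot": [0,0,-0.0437]},
    {"dp": [0,0,0],"delta_rot": [0,0,-0.0437]},
    {"dp": [0,0,0],"delta_rot": [0,0,-0.0437]},
    {"dp": [0,0,0],"delta_rot": [0,0,-0.0437]},
    {"dp": [0,0,0],"delta_rot": [0,0,-0.0437]},
    {"dp": [0,0,0],"delta_rot": [0,0,0]},
    {"dp": [0,0,0],"delta_rot": [0,0,0]},
  ],
)

```text
time: 3.3
eef_pos: [0.5706, -0.2429, 0.2267]
tcp_rot: [[-0.179, 0.984, 0.0], [0.984, 0.179, 0.0], [0.0, 0.0, -1.0]]
wrist_force: [-0.7, -0.2, 0.5]
grip_width: 0.504
grip_force: 0.0
```

Request:
move_arm(
  deltas=[
    {"dp": [0,0,0.054]},
    {"dp": [0,0,0.054]},
    {"dp": [0,0,0.054]},
    {"dp": [0,0,0.054]},
    {"dp": [0,0,0.054]},
    {"dp": [0,0,0.054]},
    {"dp": [0,0,0.054]},
    {"dp": [0,0,0.054]},
  ],
)

```text
schema error: expected keys dp, delta_rot
```

Request:
move_arm(
  deltas=[
    {"dp": [0.0125,0,0]},
    {"dp": [0.0125,0,0]},
    {"dp": [0.0125,0,0]},
    {"dp": [0.0075,0,0]},
    {"dp": [0.0075,0,0]},
    {"dp": [0.0075,0,0]},
  ],
)

```text
schema error: expected keys dp, delta_rot
```

Request:
move_arm(
  deltas=[
    {"dp": [0,0,0.054],"delta_rot": [0,0,0]},
    {"dp": [0,0,0.054],"delta_rot": [0,0,0]},
    {"dp": [0,0,0.054],"delta_rot": [0,0,0]},
    {"dp": [0,0,0.054],"delta_rot": [0,0,0]},
    {"dp": [0,0,0.054],"delta_rot": [0,0,0]},
    {"dp": [0,0,0.054],"delta_rot": [0,0,0]},
    {"dp": [0,0,0.054],"delta_rot": [0,0,0]},
    {"dp": [0,0,0.054],"delta_rot": [0,0,0]},
  ],
)

```text
time: 4.1
eef_pos: [0.5708, -0.2428, 0.0531]
tcp_rot: [[-0.18, 0.984, 0.0], [0.984, 0.18, -0.0], [-0.0, 0.0, -1.0]]
wrist_force: [-0.2, -1.4, 1.4]
grip_width: 0.501
grip_force: 0.0
```

Request:
move_arm(
  deltas=[
    {"dp": [0.0125,0,0],"delta_rot": [0,0,0]},
    {"dp": [0.0125,0,0],"delta_rot": [0,0,0]},
    {"dp": [0.0125,0,0],"delta_rot": [0,0,0]},
    {"dp": [0.0075,0,0],"delta_rot": [0,0,0]},
    {"dp": [0.0075,0,0],"delta_rot": [0,0,0]},
    {"dp": [0.0075,0,0],"delta_rot": [0,0,0]},
  ],
)

```text
time: 4.7
eef_pos: [0.5665, -0.2191, 0.0546]
tcp_rot: [[-0.184, 0.983, 0.001], [0.983, 0.184, -0.0], [-0.001, 0.001, -1.0]]
wrist_force: [0.1, -0.0, -0.6]
grip_width: 0.5
grip_force: 0.0
```

Request:
move_arm(
  deltas=[
    {"dp": [0.005,0,0],"delta_rot": [0,0,0]},
    {"dp": [0.005,0,0],"delta_rot": [0,0,0]},
    {"dp": [0.005,0,0],"delta_rot": [0,0,0]},
    {"dp": [0.005,0,0],"delta_rot": [0,0,0]},
    {"dp": [0.005,0,0],"delta_rot": [0,0,0]},
  ],
)

```text
time: 5.2
eef_pos: [0.5647, -0.21, 0.0542]
tcp_rot: [[-0.183, 0.983, 0.001], [0.983, 0.183, -0.001], [-0.001, 0.0, -1.0]]
wrist_force: [0.6, -4.5, 3.3]
grip_width: 0.497
grip_force: 2.5
```

Request:
move_arm(
  deltas=[
    {"dp": [0.005,0,0],"delta_rot": [0,0,0]},
    {"dp": [0.005,0,0],"delta_rot": [0,0,0]},
    {"dp": [0.005,0,0],"delta_rot": [0,0,0]},
    {"dp": [0.005,0,0],"delta_rot": [0,0,0]},
    {"dp": [0.005,0,0],"delta_rot": [0,0,0]},
  ],
)

```text
time: 5.7
eef_pos: [0.5629, -0.1998, 0.0542]
tcp_rot: [[-0.183, 0.983, 0.001], [0.983, 0.183, -0.001], [-0.001, 0.001, -1.0]]
wrist_force: [0.9, -5.0, 2.2]
grip_width: 0.499
grip_force: 2.6
```

```bash
cat > m.py <<'E'
from h import *
def m():
    c=viewer.camera("top");W=pts(c);z=W[...,2];x=W[...,0];y=W[...,1]
    yh=np.array([-.182,.983]);D=W[...,:2]-[.5345,-.044];s=D@yh;q=D@[.983,.182]
    # lateral strips; leading (+y) edge of plywood in rack coords, z over .058
    for a,b in((-.075,-.055),(-.02,.0),(.06,.075)):
        k=(q>a)&(q<b)&(z>.057)&(z<.085)&(s>-.25)&(s<.24)
        print(a,"lead",np.nanmax(s[k]).round(4),"z",np.nanmedian(z[k&(s>.1)]).round(4))
    st=r.observe();print(st["time"],st["eef_pos"],"along",((np.array(st["eef_pos"])[:2]-[.5345,-.044])@yh).round(4),st["wrist_force"])
    return c,W
E
python3 -c "
from m import *
c,W=m()
W=np.load('topW.npy');D=W[...,:2]-[.5345,-.044];s=D@[-.182,.983];q=D@[.983,.182];z=W[...,2]
for a,b in((-.075,-.055),(-.02,.0),(.06,.075)):
  k=(q>a)&(q<b)&(z>.057)&(z<.085)&(s>-.25)&(s<.24);print('start',np.nanmax(s[k]),np.nanmin(s[k]))
cv2.imwrite('pics/c.png',cv2.resize(c['frame'][110:310,150:450],None,fx=2.6,fy=2.6))
"
```

```text
-0.075 lead 0.1148 z 0.0714
-0.02 lead 0.115 z 0.073
0.06 lead 0.1145 z 0.0748
5.75 [ 0.56282203 -0.1992882   0.05417496] along -0.1578 [ 0.2740196  -3.51998613  3.6792325 ]
start 0.09745917604193345 -0.16231142068054064
start 0.09757139340448023 -0.16144101030538424
start 0.09767327009844046 -0.1624498065850789
```

View pics/c.png

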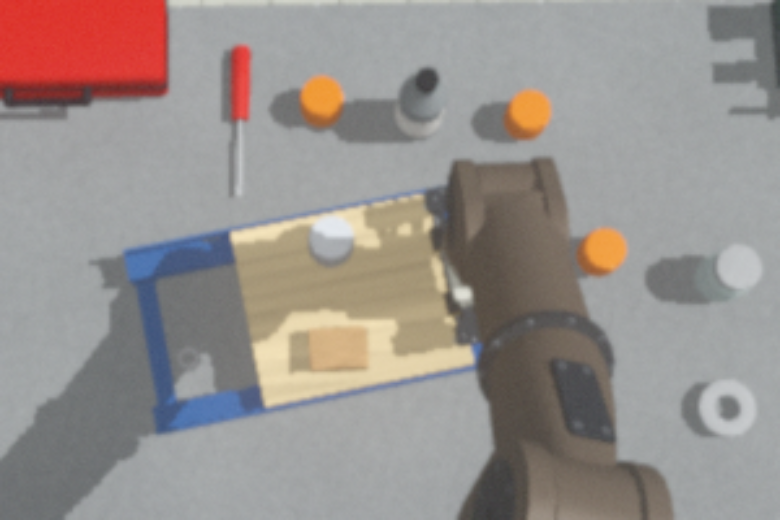

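Request:
move_arm(
  deltas=[
    {"dp": [0.005,0,0],"delta_rot": [0,0,0]},
    {"dp": [0.005,0,0],"delta_rot": [0,0,0]},
    {"dp": [0.005,0,0],"delta_rot": [0,0,0]},
    {"dp": [0.005,0,0],"delta_rot": [0,0,0]},
    {"dp": [0.005,0,0],"delta_rot": [0,0,0]},
    {"dp": [0.005,0,0],"delta_rot": [0,0,0]},
    {"dp": [0.005,0,0],"delta_rot": [0,0,0]},
    {"dp": [0.005,0,0],"delta_rot": [0,0,0]},
  ],
)

```text
time: 6.55
eef_pos: [0.5599, -0.1841, 0.0541]
tcp_rot: [[-0.183, 0.983, 0.001], [0.983, 0.183, -0.001], [-0.001, 0.001, -1.0]]
wrist_force: [1.2, -5.1, 3.4]
grip_width: 0.502
grip_force: 2.6
```

Request:
move_arm(
  deltas=[
    {"dp": [0.005,0,0],"delta_rot": [0,0,0]},
    {"dp": [0.005,0,0],"delta_rot": [0,0,0]},
    {"dp": [0.005,0,0],"delta_rot": [0,0,0]},
    {"dp": [0.005,0,0],"delta_rot": [0,0,0]},
    {"dp": [0.005,0,0],"delta_rot": [0,0,0]},
    {"dp": [0.005,0,0],"delta_rot": [0,0,0]},
    {"dp": [0.005,0,0],"delta_rot": [0,0,0]},
    {"dp": [0.005,0,0],"delta_rot": [0,0,0]},
  ],
)

```text
time: 7.35
eef_pos: [0.557, -0.1684, 0.0542]
tcp_rot: [[-0.183, 0.983, 0.001], [0.983, 0.183, -0.001], [-0.001, 0.0, -1.0]]
wrist_force: [0.8, -6.0, 3.5]
grip_width: 0.499
grip_force: 2.6
```

Request:
move_arm(
  deltas=[
    {"dp": [0.005,0,0],"delta_rot": [0,0,0]},
    {"dp": [0.005,0,0],"delta_rot": [0,0,0]},
    {"dp": [0.005,0,0],"delta_rot": [0,0,0]},
    {"dp": [0.005,0,0],"delta_rot": [0,0,0]},
    {"dp": [0.005,0,0],"delta_rot": [0,0,0]},
    {"dp": [0.003,0,0],"delta_rot": [0,0,0]},
    {"dp": [0.003,0,0],"delta_rot": [0,0,0]},
  ],
)

```text
time: 8.05
eef_pos: [0.5547, -0.1562, 0.0541]
tcp_rot: [[-0.183, 0.983, 0.001], [0.983, 0.183, -0.0], [-0.001, 0.001, -1.0]]
wrist_force: [1.0, -6.0, 2.7]
grip_width: 0.499
grip_force: 2.7
```

```bash
python3 -c "
from m import *
m()"
```

```text
-0.075 lead 0.1588 z 0.0743
-0.02 lead 0.1589 z 0.0738
0.06 lead 0.1595 z 0.0735
8.1 [ 0.55462049 -0.15590135  0.05413827] along -0.1137 [ 0.84193605 -4.18394778  3.46199723]
```

Request:
move_arm(
  deltas=[
    {"dp": [0.003,0,0],"delta_rot": [0,0,0]},
    {"dp": [0.003,0,0],"delta_rot": [0,0,0]},
    {"dp": [0.003,0,0],"delta_rot": [0,0,0]},
    {"dp": [0.003,0,0],"delta_rot": [0,0,0]},
    {"dp": [0.003,0,0],"delta_rot": [0,0,0]},
    {"dp": [0.003,0,0],"delta_rot": [0,0,0]},
    {"dp": [0.003,0,0],"delta_rot": [0,0,0]},
    {"dp": [0.003,0,0],"delta_rot": [0,0,0]},
  ],
)

```text
time: 8.9
eef_pos: [0.5529, -0.1468, 0.0541]
tcp_rot: [[-0.183, 0.983, 0.001], [0.983, 0.183, -0.001], [-0.001, 0.0, -1.0]]
wrist_force: [0.8, -4.8, 3.9]
grip_width: 0.5
grip_force: 2.8
```

Request:
move_arm(
  deltas=[
    {"dp": [0.0025,0,0],"delta_rot": [0,0,0]},
    {"dp": [0.0025,0,0],"delta_rot": [0,0,0]},
    {"dp": [0.0025,0,0],"delta_rot": [0,0,0]},
  ],
)

```text
time: 9.2
eef_pos: [0.5523, -0.1439, 0.0541]
tcp_rot: [[-0.183, 0.983, 0.001], [0.983, 0.183, -0.001], [-0.001, 0.0, -1.0]]
wrist_force: [0.3, -5.2, 4.3]
grip_width: 0.5
grip_force: 2.7
```

```bash
python3 -c "
from m import *
m()"
```

```text
-0.075 lead 0.172 z 0.0735
-0.02 lead 0.172 z 0.0741
0.06 lead 0.1716 z 0.0738
9.25 [ 0.55229117 -0.14361137  0.05412581] along -0.1012 [ 0.28977722 -5.78494019  3.4718474 ]
```

Another 4 to 5 mm should start the drop, so I'll take very short steps.

Request:
move_arm(
  deltas=[
    {"dp": [0.002,0,0],"delta_rot": [0,0,0]},
    {"dp": [0.002,0,0],"delta_rot": [0,0,0]},
    {"dp": [0.002,0,0],"delta_rot": [0,0,0]},
    {"dp": [0.002,0,0],"delta_rot": [0,0,0]},
  ],
)

```text
time: 9.65
eef_pos: [0.5517, -0.1406, 0.0541]
tcp_rot: [[-0.183, 0.983, 0.0], [0.983, 0.183, -0.0], [-0.0, 0.0, -1.0]]
wrist_force: [1.1, -4.6, 3.4]
grip_width: 0.5
grip_force: 2.6
```

Request:
move_arm(
  deltas=[
    {"dp": [0.002,0,0],"delta_rot": [0,0,0]},
    {"dp": [0.002,0,0],"delta_rot": [0,0,0]},
  ],
)

```text
time: 9.85
eef_pos: [0.551, -0.1384, 0.0538]
tcp_rot: [[-0.184, 0.983, -0.0], [0.983, 0.184, 0.0], [0.0, -0.0, -1.0]]
wrist_force: [1.1, -4.0, 1.0]
grip_width: 0.5
grip_force: 1.7
```

```bash
python3 -c "
from m import *
m()"
```

```text
-0.075 lead 0.1775 z 0.0641
-0.02 lead 0.1777 z 0.0635
0.06 lead 0.1769 z 0.0642
9.9 [ 0.55100754 -0.13829464  0.05377891] along -0.0957 [ 1.05757875 -2.58181681  1.79868811]
```

The board has dropped 10 mm and the force fell off. I'll draw straight back, then up.

Request:
move_arm(
  deltas=[
    {"dp": [-0.005,0,0],"delta_rot": [0,0,0]},
    {"dp": [-0.01,0,0],"delta_rot": [0,0,0]},
    {"dp": [-0.02,0,0],"delta_rot": [0,0,0]},
    {"dp": [-0.03,0,0],"delta_rot": [0,0,0]},
    {"dp": [-0.04,0,0],"delta_rot": [0,0,0]},
    {"dp": [-0.04,0,0],"delta_rot": [0,0,0]},
    {"dp": [0,0,0],"delta_rot": [0,0,0]},
  ],
)

```text
time: 10.6
eef_pos: [0.5619, -0.2, 0.0537]
tcp_rot: [[-0.179, 0.984, 0.0], [0.984, 0.179, -0.002], [-0.002, -0.0, -1.0]]
wrist_force: [-0.1, 0.0, -0.1]
grip_width: 0.503
grip_force: 0.0
```

Request:
move_arm(
  deltas=[
    {"dp": [0,0,-0.04],"delta_rot": [0,0,0]},
    {"dp": [0,0,-0.06],"delta_rot": [0,0,0]},
    {"dp": [0,0,-0.08],"delta_rot": [0,0,0]},
    {"dp": [0,0,-0.08],"delta_rot": [0,0,0]},
    {"dp": [0,0,-0.08],"delta_rot": [0,0,0]},
    {"dp": [0,0,-0.08],"delta_rot": [0,0,0]},
    {"dp": [0,0,0],"delta_rot": [0,0,0]},
  ],
)

```text
time: 11.3
eef_pos: [0.5643, -0.1957, 0.2266]
tcp_rot: [[-0.184, 0.983, 0.007], [0.983, 0.184, -0.002], [-0.003, 0.007, -1.0]]
wrist_force: [0.9, 0.2, 0.6]
grip_width: 0.498
grip_force: 0.0
```

Request:
move_arm(
  deltas=[
    {"dp": [-0.08,0,0],"delta_rot": [0,0,0]},
    {"dp": [-0.08,0,0],"delta_rot": [0,0,0]},
    {"dp": [-0.08,0,0],"delta_rot": [0,0,0]},
    {"dp": [-0.08,0,0],"delta_rot": [0,0,0]},
    {"dp": [0,0,0],"delta_rot": [0,0,0]},
    {"dp": [0,0,0],"delta_rot": [0,0,0]},
  ],
)

```text
time: 11.9
eef_pos: [0.5849, -0.3218, 0.2207]
tcp_rot: [[-0.182, 0.983, -0.001], [0.983, 0.182, 0.001], [0.001, -0.001, -1.0]]
wrist_force: [0.5, 0.4, -0.2]
grip_width: 0.502
grip_force: 0.0
```

```bash
python3 -c "
from m import *
c,W=m();z=W[...,2];D=W[...,:2]-[.5345,-.044];s=D@[-.182,.983];q=D@[.983,.182]
for a in(-.07,-.04,.13,.165):
  for b in(-.08,-.02,.06):
    k=(abs(s-a)<.01)&(abs(q-b)<.012);print(a,b,np.nanmedian(z[k]).round(4))
d=viewer.camera('scene')
cv2.imwrite('pics/d.png',np.hstack([cv2.resize(v[110:310,120:420],(400,267)) for v in (c['frame'],d['frame'])]))
"
```

```text
-0.075 lead 0.1777 z 0.0637
-0.02 lead 0.1774 z 0.0642
0.06 lead 0.1767 z 0.0642
11.95 [ 0.58525024 -0.32060819  0.22113401] along -0.2811 [ 0.06984906  0.25675613 -1.19229519]
-0.07 -0.08 0.0639
-0.07 -0.02 0.0625
-0.07 0.06 0.0641
-0.04 -0.08 0.0626
-0.04 -0.02 0.0637
-0.04 0.06 0.062
0.13 -0.08 0.0632
0.13 -0.02 0.0643
0.13 0.06 0.0637
0.165 -0.08 0.0639
0.165 -0.02 0.0646
0.165 0.06 0.0646
```

View pics/d.png

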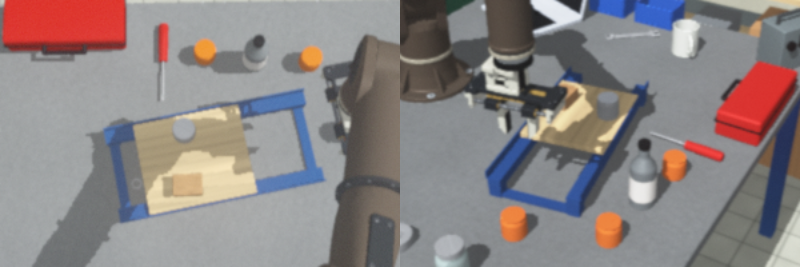

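The board now lies flat, its top at about 64 mm at both ends. The tin at (183,130) and the carton at (187,185) are still upright on it, and the gripper is clear.

```bash
python3 -c "
from station import job_done
print(job_done())"
```

```text
the job is handed in; nothing more can be done
None
```

The board slid along the rails and dropped into its notches. It lies flat with the tin and carton still standing on it, the arm drew clear, and I handed the job in at about 12 s.

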